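# Back off the ratchet screw of a shoe-last press

## Task

The ratchet handle on the shoe-last press is still set to tighten. Flip its direction lever over to the loosening side, then swing the handle anticlockwise (seen from above), ratcheting back for another stroke if you need it, until you feel the clamp screw come up against its sprung stop. Press it gently into the stop without forcing it, let go and leave it resting there with the lever still set to loosen; never tighten the screw further, and leave the things around the press where they are.

Things in the scene. Friction and masses are not known exactly. Their poses are not given: they have to be found in the camera images.
- press: Fixed green bench press holding a wooden shoe last. Origin on the table under the vertical clamp screw; base plate 270 x 160 x 18 mm centred there; column 168 mm high on its +x side (x 75 to 125 mm), its arm reaches over the screw (126 to 165 mm high). Front is -x. A steel ratchet head (disc 80 mm across, 178 to 203 mm above the table) sits on the screw's hex head.
- screw_axis (a point): Point on the vertical axis of screw and ratchet handle, on the flat top of the ratchet head, 203 mm above the table.
- handle (a joint): Angle of the ratchet handle (rad): 0 when it points to the press's front (-x of the press), positive anticlockwise seen from above; mechanical limits -0.95 and 0.95. It turns easily (0.1 N m) when the ratchet slips; slipping back over the ratchet adds clicks of up to 0.6 N m.
- grip_mid (a point): Point on the axis of the upright black plastic grip at the outer end of the ratchet handle, 140 mm from the screw axis, 233 mm above the table: a freely spinning round sleeve 24 mm in diameter that reaches from 203 to 255 mm above the table. Take it from above. Below it the handle bar (17 mm round) is 190 mm above the table.
- flip (a joint): Direction lever (rad), pivoted on the head 47.7 mm from the screw axis towards the handle; range -0.4 to 0.4, over-centre spring, snaps to either side. Negative: the handle drives the screw clockwise (tightens), slips back anticlockwise. Positive: drives it anticlockwise (loosens), slips back clockwise. Rests at 0.4, or 0.19 with the pawl on a tooth. 20 teeth: up to 0.314 rad of a stroke is idle.
- flip_nub (a point): Top centre of the upright steel nub (14 mm diameter, 26 mm tall, top 235.5 mm above the table) at the free end of the direction lever, 45 mm from its pivot, near the screw axis. Seen along the handle from grip to head, it stands right of the centre line set to tighten, left (17 mm) set to loosen. A sideways push of 3 to 5 N flips it. The lever bar's top is 9.5 mm above the head.
- screw (a joint): Angle of the clamp screw (rad), positive anticlockwise = loosened; starts between 0 and 0.1. Turning it takes about 1 N m, 6 to 8 N at the grip; it stays where it is left. The pressure pad rises 3 mm per rad.
- stop (a joint): How far (rad) the screw has pushed in its sprung travel stop, hidden in the press arm: 0 until the screw reaches it, after 0.6 to 1.2 rad of loosening (setting varies, cannot be seen). Spring 18 N m per rad = 128 N per rad at the grip, on top of the screw's drag. Firmly against the stop: 0.02 to 0.08 (3 to 10 N more at the grip); over 0.08 it is overloaded.
- pliers: Red-handled pliers, 190 mm long, lying left of the press; bystander.
- awl: Yellow-handled awl lying on the table right of the press; bystander.
- tray: White plastic tray, 120 x 160 x 45 mm, fixed to the table left of the press; not part of the job.

How it is judged:
By the outcome, as a careful person would: the job done as asked, in the order asked, and still so for the second after the job is handed in, with the robot touching nothing.
It also fails if it takes over 67 s, if anything falls off the work surface, if the arm or the gripper's body presses on something with over 40 N, if the wrist force passes 120 N, or if a joint passes its speed limit or range.

## Robot

A 6-joint arm with a two-finger parallel gripper is mounted at the origin on the work surface. World frame = base frame: x ahead of the robot, y to its left, z up, the work surface at z = 0. Lengths are in mm, angles in rad, forces in N, time in s.
With the tool pointing down it reaches from about 350 to 875 mm from the base axis. Payload 4.2 kg.
Tool frame: the origin (TCP) lies on the mounting face of the last link; the fingertips stand 173 mm ahead of it and the grasp point (between the pads) lies 155 mm ahead of it (tcp_to_grasp is the distance from the TCP to the grasp point, in mm); z points along the fingers, y is the direction in which the jaws open and shut (so a half turn about z gives the same grasp; the last joint's range is limited). The gripper opens to 85 mm and grips with 20 to 120 N. Pads are 22 mm wide; open, the fingers measure 114 mm over their backs; the gripper's body (76 mm by 85 mm) begins 54 mm behind the grasp point. The pads swing forward as they close: fully open they stand 13 mm farther back than shut.
Start: joints at [-0.948, 0.385, 0.008, 0, -1.194, -0.259], TCP at [222.407, -584.068, 404.712] pointing down, gripper open.
Joint ranges: [-3.14, 3.14], [-1.21, 2.06], [-1.07, 1.41], [-3.16, 2.05], [-2.99, -0.16], [-3.1, 3.1]. Speed limits (rad/s): [2.79, 2.79, 3.14, 3.14, 3.14, 3.14].

## Interface

Orientations are given as a unit quaternion [x, y, z, w].
In Python, from bench import * gives the robot as it stands. The module is installed in compiled form; this text tells all that it offers.
- The arm moves only by the tool apply_moves, never from a script. Its arguments are lists of equal length, an entry for each row: "fingers": the closure, from 0 (fully open) to 1 (shut); "dp": the shift along the world's x, y, z in cm, a list of three; "yaw": the turn about the world's z in degrees. A call has 1 to 10 rows; each row is the pose to reach, as a shift and turn from the pose measured when the call began; what a row does not reach only later rows make up. A row lasts 1/10 s, in which the tool goes at most 50 mm and 8.59 degrees, less where a joint would pass 70% of its speed; a pose out of reach is approached as far as the arm can. A call with a gripper value outside its range is refused whole. The fingers move at their own pace and stop on an object; the grip force is fixed at half the most. Time passes only in rows, so rows that repeat a pose let the fingers close. It gives the time, the measured TCP pose, the force and the opening at its end, in the units of the state.
- read_state(): the state, without advancing time (a new reading comes with each control period).
- get_image(name): name is "scene" or "top" or "wrist"; returns a dict with "color" (384x512x3 uint8, blue, green, red), "mtx" (3x3 intrinsics, pixels), "camera_from_world" (4x4, takes a point from world to camera coordinates); the wrist camera has in their place "tool_from_camera" (4x4, takes a point from camera to tool coordinates, whose origin is the TCP and whose axes are the flange's). Camera axes: x right, y down, z forward; pixel columns grow to the right and rows downward; lengths in mm; the calibration is good to about 2 mm. The wrist camera is an equidistant fisheye: a pixel r from the principal point sees the ray r / f radians off the axis. A picture is of the moment at which its call begins: read the wrist's pose just before it. There is no depth.
- job_done(): hands the job in, once; it reports no verdict.
The state is a dict: "clock": time; "joints": joint angles; "joint_vel": joint speeds; "joint_efforts": joint torques, N m; "position": TCP position; "ee_rot": TCP orientation; "contact_force": force on the tool from outside, world axes, zero at the start; "wrist_torque": the same for the moment, N m; "gripper_width": finger opening in mm.
Only numpy, scipy, OpenCV 4.12 (cv2) and the standard library are available. Lean on these libraries where they do the work, as an engineer would, in place of code of your own. Each camera call takes 0.05 s, during which the arm holds its last target. There are 200 camera calls.

## Working session

There is one attempt and no reset: what is moved stays moved. The work goes in short steps, Python scripts to look and compute and a tool call to move; the robot and the scene stay as the last step left them, time stands still between calls to the robot, and variables do not carry over. Pictures are saved under pics/ and viewed, about 8 in all and at most 12, crops included, and the job is handed in when it is done.

Besides the shell and the picture viewer there is one more tool, called after "Emit:" as name([rows], argument=value, ...), one row to a line, values as JSON. apply_moves: Moves the arm, as the interface text tells. Its arguments: {"type":"object","properties":{"fingers":{"type":"array","items":{"type":"number"}},"dp":{"type":"array","items":{"type":"array","items":{"type":"number"}}},"yaw":{"type":"array","items":{"type":"number"}}},"required":["fingers","dp","yaw"]}

```bash
mkdir -p pics; cat > h.py <<'E'
from bench import *
import numpy as np, cv2
def pix(im,p):
    p=im["camera_from_world"]@np.r_[p,1]; q=im["mtx"]@p[:3]; return q[:2]/q[2]
def ray(im,uv,z):
    T=np.linalg.inv(im["camera_from_world"]); d=T[:3,:3]@np.linalg.inv(im["mtx"])@np.r_[uv,1]; o=T[:3,3]
    return o+d*(z-o[2])/d[2]
E
python3 - <<'E'
from h import *
s=read_state(); print({k:np.round(v,3) for k,v in s.items()})
a=get_image("scene");b=get_image("top")
for n,i in(("scene",a),("top",b)):
    cv2.imwrite(f"pics/{n}0.png",cv2.resize(i["color"],(800,600),interpolation=cv2.INTER_CUBIC)); print(n,i["mtx"].round(1),np.linalg.inv(i["camera_from_world"]).round(2))
E
```

```text
{'clock': np.float64(0.0), 'joints': array([-0.948,  0.386,  0.007, -0.   , -1.194, -0.259]), 'joint_vel': array([ 0.002, -0.   , -0.002,  0.   , -0.   ,  0.001]), 'joint_efforts': array([ 1.0000e-03, -3.9229e+01,  1.8839e+01,  4.1860e+00, -5.0000e-03,
       -0.0000e+00]), 'position': array([ 222.361, -583.891,  403.624]), 'ee_rot': array([-0.181,  0.984,  0.001, -0.   ]), 'contact_force': array([ 0.744, -0.465, -0.02 ]), 'wrist_torque': array([0.066, 0.021, 0.033]), 'gripper_width': np.float64(85.285)}
scene [[480.    0.  253.2]
 [  0.  480.  190. ]
 [  0.    0.    1. ]] [[ 6.00000e-01  5.40000e-01 -6.00000e-01  1.27317e+03]
 [ 8.00000e-01 -3.80000e-01  4.60000e-01 -5.25810e+02]
 [ 2.00000e-02 -7.50000e-01 -6.60000e-01  9.81050e+02]
 [ 0.00000e+00  0.00000e+00  0.00000e+00  1.00000e+00]]
top [[421.1   0.  255.3]
 [  0.  421.1 189.1]
 [  0.    0.    1. ]] [[-6.00000e-02 -9.70000e-01  2.20000e-01  3.12410e+02]
 [-1.00000e+00  6.00000e-02 -1.00000e-02  5.42000e+01]
 [-0.00000e+00 -2.20000e-01 -9.80000e-01  1.21761e+03]
 [ 0.00000e+00  0.00000e+00  0.00000e+00  1.00000e+00]]
```

View pics/top0.png

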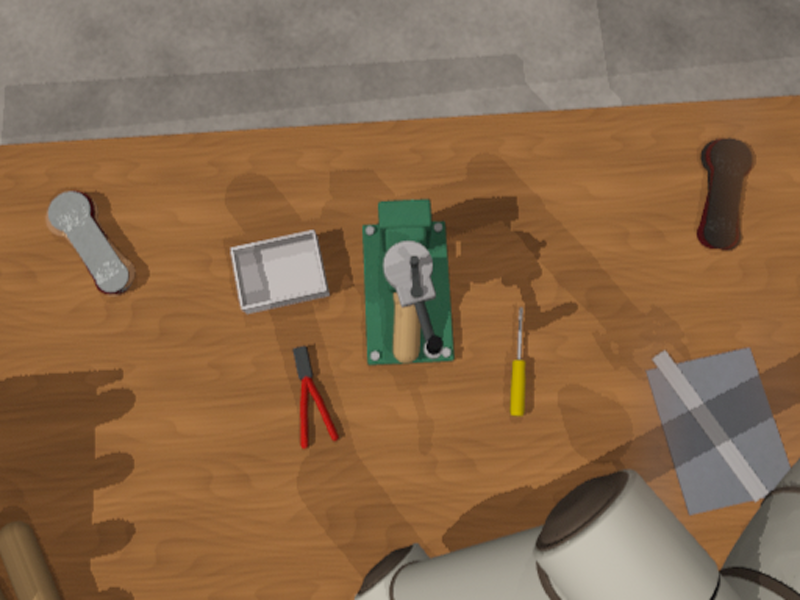

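View pics/scene0.png

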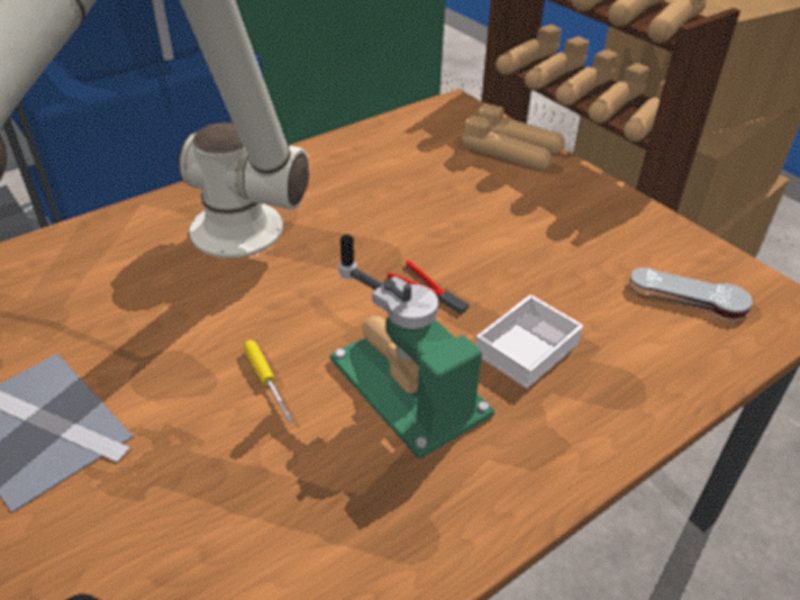

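The top view shows the head at about (408,267), the grip top at (434,343) and the nub near (414,262), in 800-px coordinates. The press front faces down in the picture, towards the robot. The pliers are at (315,400) and the awl at (518,370), both clear of the press.

```bash
python3 - <<'E'
from h import *
b=get_image("top");a=get_image("scene")
c1=cv2.resize(b["color"][140:240,220:310],None,fx=5,fy=5,interpolation=cv2.INTER_CUBIC)
c2=cv2.resize(a["color"][140:240,205:295],None,fx=5,fy=5,interpolation=cv2.INTER_CUBIC)
# (700 wide limit ok)
cv2.imwrite("pics/crop.png",cv2.resize(np.hstack([c1,c2]),(800,444)))
k=1.5625
C=ray(b,(408/k,267/k),203);G=ray(b,(434/k,343/k),255);N=ray(b,(414/k,262/k),235)
print(C,G,N,np.hypot(*(G-C)[:2]))
# base plate corner bolts (z18) in 800px
for p in((370,230),(438,227),(375,355),(446,352)): print(ray(b,np.array(p)/k,18).round(1))
E
```

```text
[585.82658126  26.18360623 203.        ] [453.5062143   -2.78888901 255.        ] [584.58569976  17.25531397 235.        ] 135.45510324018264
[713.5  88.6  18. ]
[710.9 -41.6  18. ]
[473.2  92.7  18. ]
[470.2 -37.5  18. ]
```

View pics/crop.png

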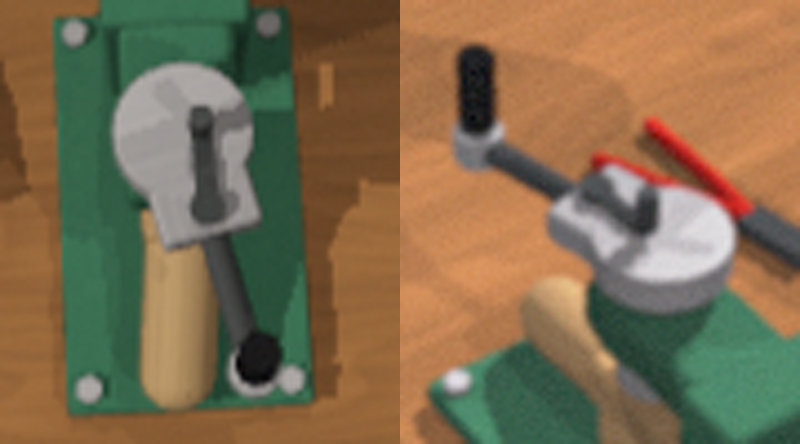

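The crop shows the nub top at (202,118), right of the handle line through the disc centre (182,133) and the grip (258,355). So the lever is set to tighten, and the handle is at about +0.22 rad. I'll go above it for a close look.

Emit:
apply_moves([
  [0,0,5],
  [2,4,8],
  [5,8,8],
  [8,12,8],
  [11,16.5,8],
  [14,21,8],
  [17,25.5,8],
  [20,30,8],
  [23,34.5,8],
  [26,39,8],
], fingers=[1,1,1,1,1,1,1,1,1,1], yaw=[0,0,0,0,-2,-4,-6,-8,-9,-9])

```text
clock: 1.2
position: [467.6, -215.0, 484.2]
ee_rot: [-0.103, 0.995, 0.001, 0.0]
contact_force: [1.1, -0.3, -0.1]
gripper_width: 0.1
```

Emit:
apply_moves([
  [3,4,0],
  [6,8,0],
  [8,12,0],
  [9,16,0],
  [9,16,0],
  [9,16,0],
  [9,16,0],
], fingers=[1,1,1,1,1,1,1], yaw=[0,0,0,0,0,0,0])

```text
clock: 1.9
position: [557.3, -55.6, 484.1]
ee_rot: [-0.103, 0.995, 0.001, -0.0]
contact_force: [-0.2, -0.5, 0.1]
gripper_width: -0.1
```

```bash
cat >> h.py <<'E'
from scipy.spatial.transform import Rotation as R
def wrist():
    s=read_state(); im=get_image("wrist"); T=np.eye(4); T[:3,:3]=R.from_quat(s["ee_rot"]).as_matrix(); T[:3,3]=s["position"]
    im["W"]=T@im["tool_from_camera"]; return s,im
def wray(im,uv,z):
    K=im["mtx"]; d=np.array([(uv[0]-K[0,2])/K[0,0],(uv[1]-K[1,2])/K[1,1]]); r=np.hypot(*d)
    v=im["W"][:3,:3]@np.r_[d/r*np.sin(r),np.cos(r)]; o=im["W"][:3,3]; return o+v*(z-o[2])/v[2]
E
python3 - <<'E'
from h import *
s,im=wrist(); print({k:np.round(v,3) for k,v in s.items()}); print(im["mtx"],im["W"].round(2))
np.savez("w1.npz",W=im["W"],mtx=im["mtx"])
cv2.imwrite("pics/w1.png",cv2.resize(im["color"],(800,600),interpolation=cv2.INTER_CUBIC))
E
```

```text
{'clock': np.float64(1.9), 'joints': array([ 1.900e-01,  2.280e-01, -1.700e-02, -1.000e-03, -1.326e+00,
       -1.554e+00]), 'joint_vel': array([-0.017, -0.004,  0.   , -0.001,  0.   , -0.001]), 'joint_efforts': array([ 5.4000e-01, -3.1617e+01,  1.9689e+01,  4.3470e+00,  9.0000e-03,
        1.0000e-03]), 'position': array([557.299, -55.564, 484.142]), 'ee_rot': array([-0.103,  0.995,  0.001, -0.   ]), 'contact_force': array([-0.177, -0.501,  0.128]), 'wrist_torque': array([-0.035, -0.032,  0.036]), 'gripper_width': np.float64(-0.096)}
[[297.31863964   0.         253.5574079 ]
 [  0.         297.31863964 195.44980874]
 [  0.           0.           1.        ]] [[-2.0000e-01  9.3000e-01  3.1000e-01  4.7710e+02]
 [ 9.8000e-01  1.9000e-01  7.0000e-02 -7.2630e+01]
 [ 0.0000e+00  3.2000e-01 -9.5000e-01  4.5341e+02]
 [ 0.0000e+00  0.0000e+00  0.0000e+00  1.0000e+00]]
```

View pics/w1.png

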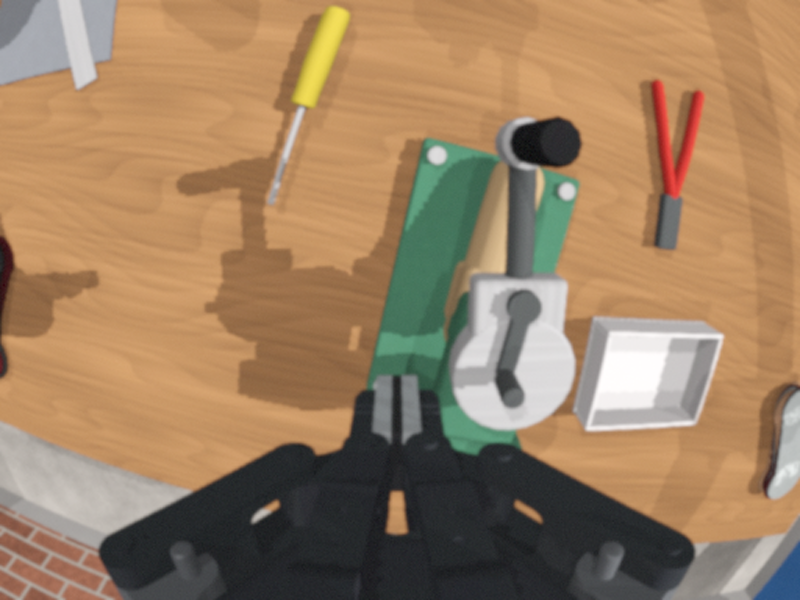

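The wrist view shows the disc centre at about (514,374), the grip top at (559,142), the nub top at (513,398) and the lever pivot at (524,305).

```bash
python3 - <<'E'
from h import *
im=dict(np.load("w1.npz"));k=1.5625
C=wray(im,np.array((514,373))/k,203);G=wray(im,np.array((560,142))/k,255);N=wray(im,np.array((513,397))/k,235.5);P=wray(im,np.array((524,305))/k,212)
print(C,G,N,P); d=(G-C)[:2]; print(np.hypot(*d),np.arctan2(-d[1],-d[0]),np.hypot(*(P-C)[:2]),np.hypot(*(N-P)[:2]))
e=-d/np.hypot(*d); l=np.array([-e[1],e[0]]); print("nub along",e@(N-C)[:2],"left",l@(N-C)[:2])
E
```

```text
[587.74452216  25.10534558 203.        ] [454.25198374  -4.09161539 255.        ] [587.771187    16.50861144 235.5       ] [541.6377345   14.70397029 212.        ]
136.64816260725402 0.21532530172436232 47.26546811866261 46.16873584734231
nub along -1.8107740995092136 left -8.403906588741876
```

Emit:
apply_moves([
  [2,1.5,0],
  [3.7,3,0],
  [3.7,3,-3],
  [3.7,3,-6],
  [3.7,3,-8],
  [3.7,3,-9.3],
  [3.7,3,-9.3],
  [3.7,3,-9.3],
], fingers=[1,1,1,1,1,1,1,1], yaw=[0,0,0,0,0,0,0,0])

```text
clock: 2.75
position: [594.4, -26.5, 392.3]
ee_rot: [-0.102, 0.995, 0.0, 0.001]
contact_force: [0.4, -1.2, 0.1]
gripper_width: -0.3
```

Emit:
apply_moves([
  [-0.2,1,0],
  [-0.4,1.7,0],
  [-0.5,2.2,0],
  [-0.6,2.6,0],
  [-0.65,3.0,0],
  [-0.65,3.0,0],
  [-0.65,3.0,0],
], fingers=[1,1,1,1,1,1,1], yaw=[0,0,0,0,0,0,0])

```text
clock: 3.45
position: [587.7, 3.7, 392.0]
ee_rot: [-0.102, 0.995, 0.001, 0.0]
contact_force: [1.1, 0.3, 0.6]
gripper_width: -0.2
```

Emit:
apply_moves([
  [-0.1,0.3,0],
  [-0.1,0.6,0],
  [-0.2,0.8,0],
  [-0.2,0.8,0],
], fingers=[1,1,1,1], yaw=[0,0,0,0])

```text
clock: 3.85
position: [585.5, 12.0, 391.9]
ee_rot: [-0.102, 0.995, 0.001, 0.0]
contact_force: [0.1, -0.2, 0.3]
gripper_width: -0.1
```

Emit:
apply_moves([
  [-0.1,0.2,0],
  [-0.1,0.4,0],
  [-0.1,0.4,0],
  [-0.1,0.4,0],
], fingers=[1,1,1,1], yaw=[0,0,0,0])

```text
clock: 4.25
position: [584.3, 15.7, 391.8]
ee_rot: [-0.102, 0.995, 0.0, -0.001]
contact_force: [-0.8, -2.6, -0.5]
gripper_width: 0.0
```

```bash
python3 - <<'E'
from h import *
s,im=wrist(); print(s["position"],s["contact_force"])
cv2.imwrite("pics/w2.png",cv2.resize(im["color"][60:330,100:460],(720,540),interpolation=cv2.INTER_CUBIC))
E
```

```text
[584.3202895   15.66377158 391.75872065] [-0.83307334 -2.56758077 -0.50225397]
```

View pics/w2.png

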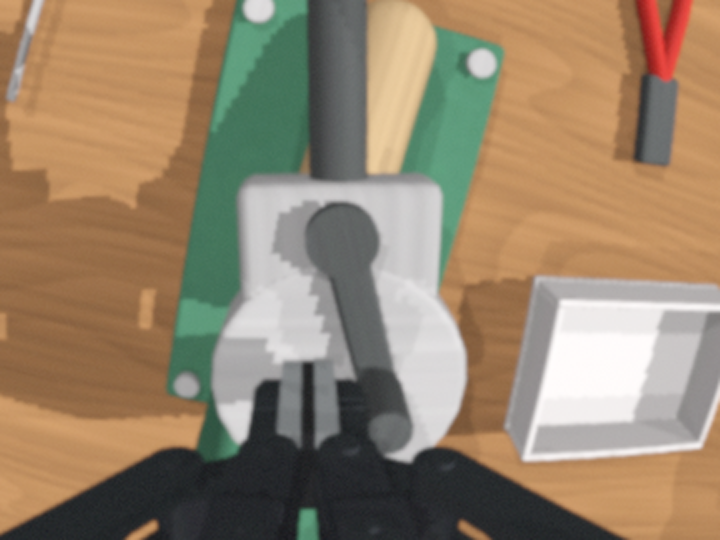

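Viewed crop: the lever now leans to the image right, which is +y, left of the handle line. The nub is at about (390,425) and the pivot at (342,240), so the lever is over to loosen. I'll back off and go to the grip.

Emit:
apply_moves([
  [0.4,-2,0],
  [0.5,-2.5,4],
  [0.5,-2.5,8],
  [-4,-2.3,8],
  [-8.5,-2.1,8],
  [-13.1,-2,8],
  [-13.1,-2,8],
  [-13.1,-2,8],
  [-13.1,-2,8],
  [-13.1,-2,8],
], fingers=[1,1,1,0.8,0.6,0.6,0.6,0.6,0.6,0.6], yaw=[0,0,0,0,0,0,0,0,0,0])

```text
clock: 5.3
position: [454.4, -4.1, 471.6]
ee_rot: [-0.102, 0.995, 0.0, -0.001]
contact_force: [-0.4, -0.2, 0.6]
gripper_width: 34.0
```

```bash
python3 - <<'E'
from h import *
s,im=wrist(); print(s["position"],s["contact_force"],s["gripper_width"],s["joints"])
t=get_image("top"); 
cv2.imwrite("pics/w3.png",cv2.resize(im["color"],(800,600),interpolation=cv2.INTER_CUBIC))
np.savez("w3.npz",W=im["W"],mtx=im["mtx"])
E
```

```text
[454.4454668  -4.0672999 471.5654142] [-0.3630864  -0.19388076  0.5935088 ] 34.0108460714697 [ 3.50009231e-01  4.25851384e-02 -2.68062317e-01 -1.24077298e-03
 -1.26096842e+00 -1.71590358e+00]
```

View pics/w3.png

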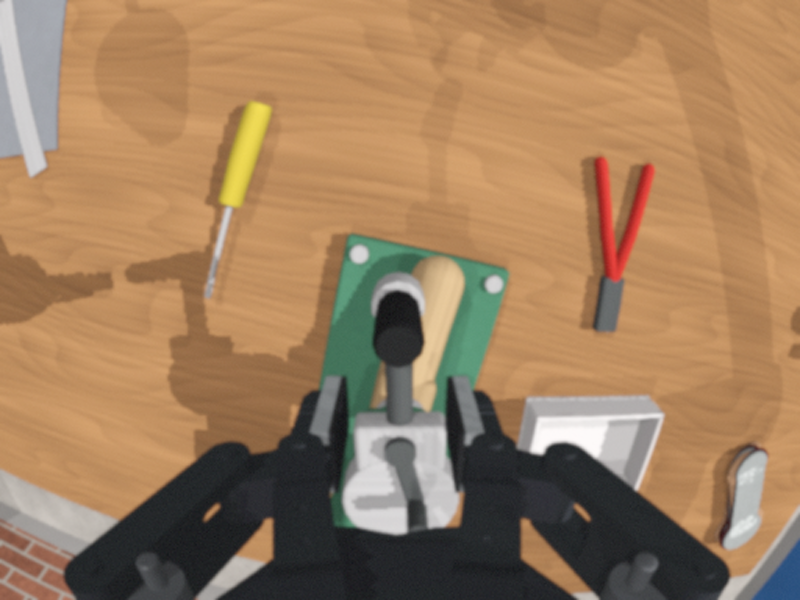

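Grip top is at about (399,342), centred between the fingers at columns 335 and 460. The lever still leans to the loosening side.

```bash
python3 - <<'E'
from h import *
im=dict(np.load("w3.npz"));k=1.5625
print(wray(im,np.array((399,342))/k,255), wray(im,np.array((400,493))/k,203))
E
```

```text
[451.36056957  -3.51185629 255.        ] [581.00269876  24.74881054 203.        ]
```

Emit:
apply_moves([
  [0,0,-3],
  [0,0,-6],
  [0,0,-8.1],
  [0,0,-8.1],
  [0,0,-8.1],
], fingers=[0.6,0.6,0.6,0.6,0.6], yaw=[0,0,0,0,0])

```text
clock: 5.9
position: [455.2, -4.1, 390.6]
ee_rot: [-0.102, 0.995, -0.0, -0.001]
contact_force: [0.1, 0.4, 1.2]
gripper_width: 34.0
```

```bash
python3 - <<'E'
import numpy as np
C=np.array([588.,25.]); f=lambda a:C-140*np.array([np.cos(a),np.sin(a)])
p=np.array([455.2,-4.1]);a0=.21
for a in np.arange(.11,-.93,-.1): print(round(a,2),((f(a)-p)/10).round(1),round(np.degrees(a-a0),0))
E
```

```text
0.11 [-0.6  1.4] -6.0
0.01 [-0.7  2.8] -11.0
-0.09 [-0.7  4.2] -17.0
-0.19 [-0.5  5.6] -23.0
-0.29 [-0.1  6.9] -29.0
-0.39 [0.3 8.2] -34.0
-0.49 [0.9 9.5] -40.0
-0.59 [ 1.6 10.7] -46.0
-0.69 [ 2.5 11.8] -52.0
-0.79 [ 3.4 12.9] -57.0
-0.89 [ 4.5 13.8] -63.0
```

Emit:
apply_moves([
  [-0.6,1.4,0],
  [-0.7,2.8,0],
  [-0.7,4.2,0],
  [-0.7,4.2,0],
], fingers=[0.6,0.6,0.6,0.6], yaw=[-6,-11,-17,-17])

```text
clock: 6.3
position: [448.8, 38.9, 392.2]
ee_rot: [0.045, 0.999, 0.001, 0.001]
contact_force: [0.4, 0.5, 0.1]
gripper_width: 34.3
```

Emit:
apply_moves([
  [0.1,1.3,-0.1],
  [0.5,2.6,-0.1],
  [0.9,3.9,-0.1],
  [1.5,5.2,-0.1],
  [2.2,6.4,-0.1],
  [3.1,7.5,-0.1],
  [4.0,8.6,-0.1],
  [5.1,9.5,-0.1],
  [5.1,9.5,-0.1],
], fingers=[0.6,0.6,0.6,0.6,0.6,0.6,0.6,0.6,0.6], yaw=[-6,-12,-17,-23,-29,-35,-40,-46,-46])

```text
clock: 7.2
position: [500.9, 134.1, 392.0]
ee_rot: [0.431, 0.902, 0.0, 0.001]
contact_force: [-0.9, -0.6, 1.0]
gripper_width: 34.2
```

```bash
python3 - <<'E'
from h import *
s,im=wrist(); print(s["position"],s["contact_force"],s["gripper_width"],s["joints"])
t=get_image("top"); 
cv2.imwrite("pics/w4.png",np.hstack([cv2.resize(im["color"][60:330,100:460],(480,360)),cv2.resize(t["color"][130:250,200:306],(318,360),interpolation=cv2.INTER_CUBIC)]))
E
```

```text
[500.86233896 134.11464062 392.02870235] [-0.9008877  -0.58513262  1.00079326] 34.15542006683382 [ 5.75351448e-01  2.13425222e-01 -2.71523761e-01  1.93009410e-03
 -1.08392200e+00 -3.03757259e+00]
```

View pics/w4.png

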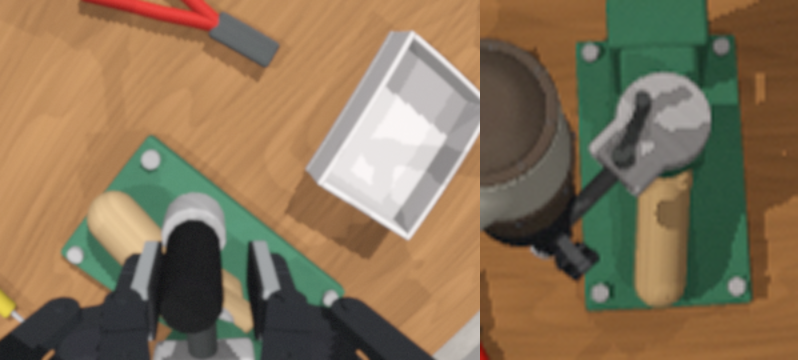

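The handle followed to about -0.85 rad, and the lever nub at (643,100) in the right panel is still left of the handle line, so still set to loosen. Next is the anticlockwise stroke. Table of targets first.

```bash
cat >> h.py <<'E'
C0=np.array([588.,25.])
def tab(step,n,r=140):
    s=read_state(); p=s["position"][:2]; d=C0-p; a0=np.arctan2(d[1],d[0])
    ty=R.from_quat(s["ee_rot"]).as_matrix()[:2,1]; ya=np.arctan2(ty[1],ty[0])-np.pi/2
    ya=(ya+np.pi/2)%np.pi-np.pi/2
    F=s["contact_force"][:2]; t=np.array([np.sin(a0),-np.cos(a0)])
    print("t",s["clock"],"a",a0.round(3),"r",np.hypot(*d).round(1),"yaw",ya.round(3),"z",s["position"][2].round(1),"Ft",(F@t).round(2),"Frad",(F@d/np.hypot(*d)).round(2))
    for i in range(1,n+1):
        a=a0+i*step; q=C0-r*np.array([np.cos(a),np.sin(a)]); print(i,a.round(3),((q-p)/10).round(2),np.degrees(a-ya).round(1))
E
python3 -c "
from h import *
tab(.05,10)"
```

```text
t 7.3 a -0.889 r 139.7 yaw -0.89 z 391.7 Ft 1.36 Frad -0.33
1 -0.839 [-0.55 -0.43] 2.9
2 -0.789 [-1.06 -0.91] 5.8
3 -0.739 [-1.54 -1.42] 8.7
4 -0.689 [-2.   -1.95] 11.5
5 -0.639 [-2.43 -2.5 ] 14.4
6 -0.589 [-2.84 -3.07] 17.3
7 -0.539 [-3.21 -3.66] 20.1
8 -0.489 [-3.55 -4.27] 23.0
9 -0.439 [-3.87 -4.9 ] 25.9
10 -0.389 [-4.15 -5.54] 28.7
```

Emit:
apply_moves([
  [-0.55,-0.43,0],
  [-1.06,-0.91,0],
  [-1.54,-1.42,0],
  [-2.0,-1.95,0],
], fingers=[0.6,0.6,0.6,0.6], yaw=[2.9,5.8,8.7,11.5])

```text
clock: 7.7
position: [479.9, 113.8, 392.3]
ee_rot: [0.336, 0.942, 0.003, 0.002]
contact_force: [3.2, 4.7, -3.7]
gripper_width: 34.4
```

```bash
python3 -c "
from h import *
tab(.05,8)"
```

```text
t 7.7 a -0.688 r 139.9 yaw -0.685 z 392.3 Ft -5.65 Frad -0.49
1 -0.638 [-0.44 -0.54] 2.7
2 -0.588 [-0.84 -1.12] 5.5
3 -0.538 [-1.22 -1.71] 8.4
4 -0.488 [-1.56 -2.32] 11.3
5 -0.438 [-1.87 -2.94] 14.1
6 -0.388 [-2.15 -3.58] 17.0
7 -0.338 [-2.4  -4.24] 19.9
8 -0.288 [-2.62 -4.91] 22.7
```

Emit:
apply_moves([
  [-0.44,-0.54,0],
  [-0.84,-1.12,0],
  [-1.22,-1.71,0],
  [-1.56,-2.32,0],
  [-1.87,-2.94,0],
  [-2.15,-3.58,0],
  [-2.4,-4.24,0],
], fingers=[0.6,0.6,0.6,0.6,0.6,0.6,0.6], yaw=[2.7,5.5,8.4,11.3,14.1,17,19.9])

```text
clock: 8.4
position: [456.4, 72.4, 392.6]
ee_rot: [0.165, 0.986, 0.007, 0.004]
contact_force: [2.4, 8.9, -4.9]
gripper_width: 34.4
```

```bash
python3 -c "
from h import *
tab(.03,7)"
```

```text
t 8.4 a -0.346 r 139.9 yaw -0.332 z 392.6 Ft -9.16 Frad -0.72
1 -0.316 [-0.15 -0.39] 0.9
2 -0.286 [-0.27 -0.79] 2.7
3 -0.256 [-0.39 -1.2 ] 4.4
4 -0.226 [-0.49 -1.61] 6.1
5 -0.196 [-0.58 -2.02] 7.8
6 -0.166 [-0.65 -2.43] 9.5
7 -0.136 [-0.71 -2.84] 11.2
```

Emit:
apply_moves([
  [-0.15,-0.39,0],
  [-0.27,-0.79,0],
  [-0.33,-1.0,0],
  [-0.39,-1.2,0],
], fingers=[0.6,0.6,0.6,0.6], yaw=[0.9,2.7,3.5,4.4])

```text
clock: 8.8
position: [452.7, 61.4, 392.5]
ee_rot: [0.126, 0.992, 0.01, 0.006]
contact_force: [2.6, 8.1, -5.3]
gripper_width: 34.8
```

```bash
python3 -c "
from h import *
tab(.02,6)"
```

```text
t 8.8 a -0.263 r 140.1 yaw -0.252 z 392.5 Ft -8.5 Frad 0.39
1 -0.243 [-0.06 -0.27] 0.6
2 -0.223 [-0.13 -0.54] 1.7
3 -0.203 [-0.19 -0.82] 2.8
4 -0.183 [-0.24 -1.09] 4.0
5 -0.163 [-0.29 -1.37] 5.1
6 -0.143 [-0.33 -1.65] 6.3
```

Emit:
apply_moves([
  [-0.06,-0.27,0],
  [-0.13,-0.54,0],
], fingers=[0.6,0.6], yaw=[0.6,1.7])

```text
clock: 9.0
position: [451.6, 57.0, 392.4]
ee_rot: [0.109, 0.994, 0.013, 0.007]
contact_force: [3.0, 9.0, -5.4]
gripper_width: 34.2
```

Emit:
apply_moves([
  [-0.06,-0.27,0],
  [-0.11,-0.55,0],
], fingers=[0.6,0.6], yaw=[1.1,2.3])

```text
clock: 9.2
position: [450.6, 52.5, 392.2]
ee_rot: [0.088, 0.996, 0.016, 0.009]
contact_force: [1.5, 8.7, -4.5]
gripper_width: 34.1
```

```bash
python3 -c "
from h import *
tab(.02,6)"
```

```text
t 9.2 a -0.197 r 140.1 yaw -0.175 z 392.2 Ft -8.85 Frad -0.23
1 -0.177 [-0.04 -0.28] -0.1
2 -0.157 [-0.09 -0.55] 1.0
3 -0.137 [-0.13 -0.83] 2.2
4 -0.117 [-0.16 -1.11] 3.3
5 -0.097 [-0.19 -1.39] 4.5
6 -0.077 [-0.22 -1.67] 5.6
```

Emit:
apply_moves([
  [-0.04,-0.28,0],
  [-0.08,-0.5,0],
  [-0.11,-0.7,0],
], fingers=[0.6,0.6,0.6], yaw=[0,0.8,1.6])

```text
clock: 9.5
position: [449.4, 46.4, 392.1]
ee_rot: [0.072, 0.997, 0.019, 0.01]
contact_force: [0.3, 8.0, -3.8]
gripper_width: 34.4
```

Emit:
apply_moves([
  [-0.03,-0.28,0],
  [-0.06,-0.5,0],
  [-0.08,-0.7,0],
], fingers=[0.6,0.6,0.6], yaw=[1,2,2.6])

```text
clock: 9.8
position: [448.5, 40.3, 391.9]
ee_rot: [0.048, 0.999, 0.022, 0.011]
contact_force: [0.8, 9.0, -3.5]
gripper_width: 33.9
```

```bash
python3 -c "
from h import *
tab(.02,8)"
```

```text
t 9.8 a -0.109 r 140.3 yaw -0.096 z 391.9 Ft -9.06 Frad -0.21
1 -0.089 [ 0.   -0.28] 0.4
2 -0.069 [-0.02 -0.56] 1.5
3 -0.049 [-0.04 -0.84] 2.7
4 -0.029 [-0.05 -1.12] 3.8
5 -0.009 [-0.05 -1.4 ] 5.0
6 0.011 [-0.05 -1.68] 6.1
7 0.031 [-0.05 -1.96] 7.3
8 0.051 [-0.03 -2.24] 8.4
```

Emit:
apply_moves([
  [0,-0.28,0],
  [-0.02,-0.5,0],
  [-0.03,-0.7,0],
], fingers=[0.6,0.6,0.6], yaw=[0.4,1.3,2.1])

```text
clock: 10.1
position: [448.0, 34.2, 391.8]
ee_rot: [0.028, 0.999, 0.025, 0.012]
contact_force: [-0.0, 8.6, -3.2]
gripper_width: 34.0
```

Emit:
apply_moves([
  [0,-0.28,0],
  [0,-0.5,0],
  [0,-0.7,0],
], fingers=[0.6,0.6,0.6], yaw=[1,2,2.8])

```text
clock: 10.4
position: [447.8, 28.1, 391.6]
ee_rot: [0.002, 1.0, 0.028, 0.013]
contact_force: [-0.1, 8.3, -3.3]
gripper_width: 34.4
```

```bash
python3 -c "
from h import *
tab(.02,8)"
```

```text
t 10.4 a -0.022 r 140.3 yaw -0.004 z 391.6 Ft -8.27 Frad -0.26
1 -0.002 [ 0.02 -0.28] 0.1
2 0.018 [ 0.02 -0.56] 1.3
3 0.038 [ 0.03 -0.84] 2.4
4 0.058 [ 0.05 -1.12] 3.6
5 0.078 [ 0.07 -1.4 ] 4.7
6 0.098 [ 0.09 -1.68] 5.9
7 0.118 [ 0.12 -1.96] 7.0
8 0.138 [ 0.16 -2.23] 8.1
```

Emit:
apply_moves([
  [0.02,-0.28,0],
  [0.02,-0.5,0],
  [0.03,-0.7,0],
], fingers=[0.6,0.6,0.6], yaw=[0.1,1,1.8])

```text
clock: 10.7
position: [447.7, 21.9, 391.5]
ee_rot: [-0.015, 0.999, 0.03, 0.013]
contact_force: [-0.7, 7.3, -1.5]
gripper_width: 33.9
```

Emit:
apply_moves([
  [0.02,-0.28,0],
  [0.04,-0.5,0],
  [0.06,-0.7,0],
], fingers=[0.6,0.6,0.6], yaw=[1,2,2.8])

```text
clock: 11.0
position: [447.9, 15.7, 391.4]
ee_rot: [-0.041, 0.999, 0.033, 0.014]
contact_force: [-0.2, 7.4, -1.9]
gripper_width: 34.4
```

```bash
python3 -c "
from h import *
tab(.02,8)"
```

```text
t 11.0 a 0.066 r 140.4 yaw 0.082 z 391.4 Ft -7.37 Frad 0.26
1 0.086 [ 0.06 -0.28] 0.2
2 0.106 [ 0.09 -0.56] 1.4
3 0.126 [ 0.12 -0.83] 2.5
4 0.146 [ 0.16 -1.11] 3.6
5 0.166 [ 0.2  -1.39] 4.8
6 0.186 [ 0.25 -1.66] 5.9
7 0.206 [ 0.31 -1.94] 7.1
8 0.226 [ 0.37 -2.21] 8.2
```

Emit:
apply_moves([
  [0.06,-0.28,0],
  [0.08,-0.5,0],
  [0.1,-0.7,0],
], fingers=[0.6,0.6,0.6], yaw=[0.2,1.2,2])

```text
clock: 11.3
position: [448.4, 9.6, 391.3]
ee_rot: [-0.06, 0.998, 0.035, 0.014]
contact_force: [-1.4, 8.6, -2.4]
gripper_width: 34.1
```

Emit:
apply_moves([
  [0.04,-0.28,0],
  [0.08,-0.5,0],
  [0.11,-0.7,0],
], fingers=[0.6,0.6,0.6], yaw=[1,2,2.8])

```text
clock: 11.6
position: [448.9, 3.4, 391.1]
ee_rot: [-0.085, 0.996, 0.038, 0.014]
contact_force: [-1.2, 8.0, -1.2]
gripper_width: 34.1
```

```bash
python3 -c "
from h import *
tab(.02,8)"
```

```text
t 11.6 a 0.154 r 140.8 yaw 0.172 z 391.1 Ft -8.13 Frad 0.03
1 0.174 [ 0.12 -0.26] 0.1
2 0.194 [ 0.17 -0.54] 1.3
3 0.214 [ 0.23 -0.81] 2.4
4 0.234 [ 0.29 -1.09] 3.6
5 0.254 [ 0.36 -1.36] 4.7
6 0.274 [ 0.43 -1.63] 5.8
7 0.294 [ 0.51 -1.9 ] 7.0
8 0.314 [ 0.6  -2.16] 8.1
```

Emit:
apply_moves([
  [0.1,-0.26,0],
  [0.15,-0.48,0],
  [0.2,-0.68,0],
], fingers=[0.6,0.6,0.6], yaw=[0.1,1.2,2])

```text
clock: 11.9
position: [450.1, -2.7, 391.0]
ee_rot: [-0.104, 0.994, 0.04, 0.014]
contact_force: [-1.4, 7.3, -0.4]
gripper_width: 34.5
```

Emit:
apply_moves([
  [0.06,-0.27,0],
  [0.11,-0.48,0],
  [0.16,-0.68,0],
], fingers=[0.6,0.6,0.6], yaw=[1,2,2.8])

```text
clock: 12.2
position: [451.0, -8.7, 390.9]
ee_rot: [-0.13, 0.991, 0.042, 0.014]
contact_force: [-2.0, 8.3, -1.2]
gripper_width: 33.9
```

```bash
python3 -c "
from h import *
tab(.02,8)"
```

```text
t 12.2 a 0.241 r 141.1 yaw 0.262 z 390.9 Ft -8.52 Frad 0.07
1 0.261 [ 0.18 -0.24] -0.0
2 0.281 [ 0.25 -0.51] 1.1
3 0.301 [ 0.33 -0.78] 2.2
4 0.321 [ 0.42 -1.05] 3.4
5 0.341 [ 0.51 -1.31] 4.5
6 0.361 [ 0.61 -1.58] 5.7
7 0.381 [ 0.71 -1.84] 6.8
8 0.401 [ 0.81 -2.1 ] 8.0
```

Emit:
apply_moves([
  [0.15,-0.24,0],
  [0.22,-0.46,0],
  [0.28,-0.66,0],
], fingers=[0.6,0.6,0.6], yaw=[0.1,1,1.8])

```text
clock: 12.5
position: [452.8, -14.6, 390.7]
ee_rot: [-0.147, 0.988, 0.045, 0.013]
contact_force: [-3.3, 8.3, 0.2]
gripper_width: 34.0
```

Emit:
apply_moves([
  [0.08,-0.26,0],
  [0.15,-0.47,0],
  [0.21,-0.67,0],
], fingers=[0.6,0.6,0.6], yaw=[1,2,2.8])

```text
clock: 12.8
position: [453.9, -20.4, 390.6]
ee_rot: [-0.172, 0.984, 0.047, 0.013]
contact_force: [-3.6, 9.3, 0.3]
gripper_width: 34.0
```

```bash
python3 -c "
from h import *
tab(.02,8)"
```

```text
t 12.8 a 0.326 r 141.5 yaw 0.349 z 390.6 Ft -9.92 Frad -0.41
1 0.346 [ 0.24 -0.21] -0.1
2 0.366 [ 0.34 -0.48] 1.0
3 0.386 [ 0.44 -0.74] 2.2
4 0.406 [ 0.55 -1.  ] 3.3
5 0.426 [ 0.66 -1.25] 4.5
6 0.446 [ 0.78 -1.51] 5.6
7 0.466 [ 0.9  -1.76] 6.7
8 0.486 [ 1.03 -2.01] 7.9
```

Emit:
apply_moves([
  [0.2,-0.2,0],
  [0.28,-0.42,0],
], fingers=[0.6,0.6], yaw=[0,0.8])

```text
clock: 13.0
position: [455.5, -23.5, 390.4]
ee_rot: [-0.18, 0.982, 0.05, 0.012]
contact_force: [-3.9, 9.7, 0.6]
gripper_width: 34.1
```

```bash
python3 -c "
from h import *
tab(.02,8)"
```

```text
t 13.0 a 0.351 r 141.1 yaw 0.365 z 390.4 Ft -10.39 Frad -0.29
1 0.371 [ 0.2  -0.22] 0.3
2 0.391 [ 0.31 -0.48] 1.5
3 0.411 [ 0.42 -0.74] 2.6
4 0.431 [ 0.53 -1.  ] 3.8
5 0.451 [ 0.65 -1.25] 4.9
6 0.471 [ 0.78 -1.5 ] 6.1
7 0.491 [ 0.9  -1.75] 7.2
8 0.511 [ 1.04 -1.99] 8.4
```

Emit:
apply_moves([
  [0.15,-0.24,0],
  [0.25,-0.44,0],
], fingers=[0.6,0.6], yaw=[0.8,1.6])

```text
clock: 13.2
position: [456.7, -26.9, 390.2]
ee_rot: [-0.196, 0.979, 0.053, 0.012]
contact_force: [-5.2, 10.8, 1.1]
gripper_width: 33.8
```

```bash
python3 -c "
from h import *
tab(.02,8)"
```

```text
t 13.2 a 0.376 r 141.2 yaw 0.396 z 390.2 Ft -11.97 Frad -0.83
1 0.396 [ 0.21 -0.22] 0.0
2 0.416 [ 0.32 -0.47] 1.1
3 0.436 [ 0.44 -0.73] 2.3
4 0.456 [ 0.56 -0.98] 3.4
5 0.476 [ 0.69 -1.23] 4.6
6 0.496 [ 0.82 -1.48] 5.7
7 0.516 [ 0.95 -1.72] 6.9
8 0.536 [ 1.09 -1.97] 8.0
```

Emit:
apply_moves([
  [0.1,-0.14,0],
  [0.16,-0.26,0],
], fingers=[0.6,0.6], yaw=[0,0.4])

```text
clock: 13.4
position: [457.0, -28.4, 390.0]
ee_rot: [-0.2, 0.978, 0.055, 0.012]
contact_force: [-3.7, 10.0, 2.2]
gripper_width: 34.1
```

```bash
python3 -c "
from h import *
tab(.02,5)"
```

```text
t 13.4 a 0.387 r 141.4 yaw 0.406 z 390.0 Ft -10.65 Frad 0.39
1 0.407 [ 0.24 -0.2 ] 0.1
2 0.427 [ 0.36 -0.46] 1.2
3 0.447 [ 0.47 -0.71] 2.4
4 0.467 [ 0.6  -0.96] 3.5
5 0.487 [ 0.73 -1.21] 4.6
```

Emit:
apply_moves([
  [0.15,-0.17,0],
  [0.26,-0.33,0],
  [0.26,-0.33,0],
], fingers=[0.6,0.6,0.6], yaw=[0,0.6,0.6])

```text
clock: 13.7
position: [458.2, -30.6, 389.9]
ee_rot: [-0.206, 0.977, 0.058, 0.011]
contact_force: [-5.6, 9.6, 1.8]
gripper_width: 34.5
```

```bash
python3 -c "
from h import *
tab(.02,5)"
```

```text
t 13.7 a 0.405 r 141.2 yaw 0.419 z 389.9 Ft -10.97 Frad -1.35
1 0.425 [ 0.22 -0.21] 0.3
2 0.445 [ 0.34 -0.46] 1.5
3 0.465 [ 0.46 -0.71] 2.6
4 0.485 [ 0.59 -0.96] 3.8
5 0.505 [ 0.72 -1.21] 4.9
```

```bash
python3 - <<'E'
from h import *
D=[(11.0,447.9,15.7,391.4,-.041,.999,.033,.014,-.2,7.4),(11.3,448.4,9.6,391.3,-.06,.998,.035,.014,-1.4,8.6),(11.6,448.9,3.4,391.1,-.085,.996,.038,.014,-1.2,8),(11.9,450.1,-2.7,391,-.104,.994,.04,.014,-1.4,7.3),(12.2,451,-8.7,390.9,-.13,.991,.042,.014,-2,8.3),(12.5,452.8,-14.6,390.7,-.147,.988,.045,.013,-3.3,8.3),(12.8,453.9,-20.4,390.6,-.172,.984,.047,.013,-3.6,9.3),
(13,455.5,-23.5,390.4,-.18,.982,.05,.012,-3.9,9.7),(13.2,456.7,-26.9,390.2,-.196,.979,.053,.012,-5.2,10.8),(13.4,457,-28.4,390,-.2,.978,.055,.012,-3.7,10),(13.7,458.2,-30.6,389.9,-.206,.977,.058,.011,-5.6,9.6)]
pa=0
for d in D:
    M=R.from_quat(d[4:8]).as_matrix(); g=np.array(d[1:4])+M[:,2]*155; v=C0-g[:2]; a=np.arctan2(v[1],v[0]); t=np.array([np.sin(a),-np.cos(a)])
    print(d[0],g.round(1),"a",a.round(3),"da",(a-pa).round(3),"Ft",(np.array(d[8:])@t).round(2)); pa=a
s=read_state();print(s["wrist_torque"],s["contact_force"],s["joint_efforts"])
E
```

```text
11.0 [451.8  26.1 236.8] a -0.008 da -0.008 Ft -7.4
11.3 [452.1  20.7 236.7] a 0.032 da 0.04 Ft -8.64
11.6 [452.2  15.5 236.6] a 0.07 da 0.038 Ft -8.06
11.9 [453.1  10.1 236.6] a 0.11 da 0.04 Ft -7.41
12.2 [453.6   4.8 236.5] a 0.15 da 0.039 Ft -8.51
12.5 [ 4.547e+02 -2.000e-01  2.364e+02] a 0.187 da 0.038 Ft -8.77
12.8 [455.4  -5.4 236.3] a 0.225 da 0.038 Ft -9.87
13 [456.4  -7.6 236.2] a 0.243 da 0.018 Ft -10.35
13.2 [457.1 -10.1 236.1] a 0.262 da 0.019 Ft -11.78
13.4 [457.2 -11.  236. ] a 0.268 da 0.007 Ft -10.62
13.7 [457.8 -12.3 236. ] a 0.279 da 0.011 Ft -10.77
[2.37036955 1.29129066 0.13061612] [-5.56118749  9.55146445  1.8183015 ] [ -4.37701866 -23.15620244  18.33801627   6.39076531   0.79328047
   0.0450657 ]
```

Emit:
apply_moves([
  [0.17,-0.2,0],
  [0.28,-0.38,0],
  [0.36,-0.54,0],
], fingers=[0.6,0.6,0.6], yaw=[0,0.3,0.6])

```text
clock: 14.0
position: [460.2, -34.7, 389.7]
ee_rot: [-0.213, 0.975, 0.061, 0.01]
contact_force: [-5.0, 11.2, 2.7]
gripper_width: 34.2
```

```bash
cat >> h.py <<'E'
def g():
    s=read_state(); g=s["position"]+R.from_quat(s["ee_rot"]).as_matrix()[:,2]*155; v=C0-g[:2]; a=np.arctan2(v[1],v[0])
    print("grasp",g.round(1),"ag",a.round(3),"Ft",(s["contact_force"][:2]@[np.sin(a),-np.cos(a)]).round(2),"wt",s["wrist_torque"].round(2))
E
python3 -c "
from h import *
g();tab(.02,4)"
```

```text
grasp [459.3 -15.6 235.8] ag 0.306 Ft -12.19 wt [2.81 1.56 0.19]
t 14.0 a 0.437 r 141.1 yaw 0.432 z 389.7 Ft -12.27 Frad 0.17
1 0.457 [ 0.22 -0.21] 1.4
2 0.477 [ 0.34 -0.46] 2.6
3 0.497 [ 0.48 -0.7 ] 3.7
4 0.517 [ 0.61 -0.95] 4.9
```

```bash
python3 -c "
from h import *
a=get_image('scene');t=get_image('top');s,w=wrist();g()
np.savez('im1.npz',a=a['color'],t=t['color'])
c=lambda i,x,y:cv2.resize(i[y:y+100,x:x+100],(400,400),interpolation=cv2.INTER_CUBIC)
w_=cv2.resize(w['color'],(533,400))[:,60:460]
cv2.imwrite('pics/v8.png',np.hstack([c(a['color'],200,130),w_]))
"
```

```text
grasp [459.4 -15.8 235.9] ag 0.307 Ft -11.27 wt [2.53 1.39 0.15]
```

View pics/v8.png

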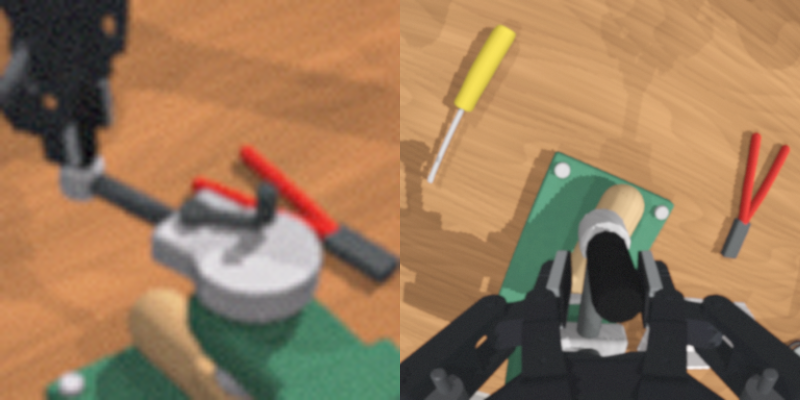

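Scene panel: the grip collar is held at (82,178) and the nub at (265,195) is still on the loosening side. Wrist panel: the grip bears on the right-hand (+y) pad at about (640,270), as intended. I'll push slightly further and track the handle's motion in the images.

Emit:
apply_moves([
  [0.17,-0.2,0],
  [0.26,-0.38,0],
  [0.26,-0.38,0],
], fingers=[0.6,0.6,0.6], yaw=[0.5,1,1])

```text
clock: 14.45
position: [461.3, -37.4, 389.5]
ee_rot: [-0.222, 0.973, 0.064, 0.009]
contact_force: [-5.7, 10.1, 1.4]
gripper_width: 34.2
```

```bash
cat > trk.py <<'E'
from h import *
import sys
g()
a=get_image('scene');t=get_image('top');g();tab(.02,3)
o=np.load(sys.argv[1]); np.savez(sys.argv[2],a=a['color'],t=t['color'])
import itertools
T=a["camera_from_world"]
def pr(p): return pix(a,p)
for rr,z in((60,198),(85,198),(105,198)):
    ang=.29; p=np.array([C0[0]-rr*np.cos(ang),C0[1]-rr*np.sin(ang),z]); u=pr(p); du=(pr(p+rr*.02*np.array([np.sin(ang),-np.cos(ang),0]))-u)/.02
    h=9; x,y=np.round(u).astype(int); f=lambda im:np.float32(cv2.cvtColor(im,cv2.COLOR_BGR2GRAY))
    W=np.eye(2,3,dtype=np.float32)
    try:
        cc,W=cv2.findTransformECC(f(o['a'])[y-h:y+h,x-h:x+h],f(a['color'])[y-h:y+h,x-h:x+h],W,cv2.MOTION_TRANSLATION,(3,200,1e-5))
        d=W[:,2]; n=np.array([-0.,0]); 
        # only motion normal to bar is seen
        b=pr(p+np.array([-np.cos(ang),-np.sin(ang),0])*10)-u; n=np.array([-b[1],b[0]])/np.hypot(*b)
        print(rr,u.round(1),"shift",d.round(3),"dangle",((d@n)/(du@n)).round(4),"cc",round(cc,3))
    except cv2.error as e: print("ecc fail")
E
python3 trk.py im1.npz im2.npz
```

```text
grasp [459.7 -17.5 235.8] ag 0.32 Ft -11.38 wt [2.67 1.47 0.13]
grasp [459.7 -17.5 235.8] ag 0.32 Ft -11.58 wt [2.6  1.37 0.13]
t 14.55 a 0.457 r 141.2 yaw 0.452 z 389.5 Ft -11.8 Frad -0.83
1 0.477 [ 0.24 -0.19] 1.5
2 0.497 [ 0.37 -0.44] 2.6
3 0.517 [ 0.51 -0.69] 3.8
60 [242.9 183.3] shift [-0.133  0.26 ] dangle 0.0166 cc 0.956
85 [235.1 179.4] shift [-0.106  0.31 ] dangle 0.0131 cc 0.904
105 [229.  176.3] shift [-0.581  0.244] dangle 0.0159 cc 0.973
```

Emit:
apply_moves([
  [0.2,-0.19,0],
  [0.3,-0.37,0],
  [0.4,-0.52,0],
], fingers=[0.6,0.6,0.6], yaw=[0.5,1.3,2])

```text
clock: 14.85
position: [463.5, -41.1, 389.2]
ee_rot: [-0.24, 0.968, 0.067, 0.007]
contact_force: [-5.7, 12.8, 2.6]
gripper_width: 34.3
```

```bash
python3 trk.py im2.npz im3.npz
```

```text
grasp [460.7 -20.4 235.7] ag 0.343 Ft -13.92 wt [3.11 1.71 0.18]
grasp [460.7 -20.5 235.6] ag 0.344 Ft -12.34 wt [2.81 1.59 0.14]
t 14.95 a 0.489 r 141.0 yaw 0.489 z 389.2 Ft -12.43 Frad 0.33
1 0.509 [ 0.22 -0.2 ] 1.1
2 0.529 [ 0.36 -0.44] 2.2
3 0.549 [ 0.5  -0.68] 3.4
60 [242.9 183.3] shift [-0.371  0.425] dangle 0.0311 cc 0.84
85 [235.1 179.4] shift [-0.511  0.515] dangle 0.0279 cc 0.897
105 [229.  176.3] shift [-0.832  0.431] dangle 0.0251 cc 0.939
```

Emit:
apply_moves([
  [-0.14,0.27,0],
  [-0.28,0.53,0],
  [-0.28,0.53,0],
], fingers=[0.6,0.6,0.6], yaw=[0,0,0])

```text
clock: 15.25
position: [459.5, -35.2, 389.1]
ee_rot: [-0.241, 0.968, 0.068, 0.007]
contact_force: [-2.6, 6.0, -0.1]
gripper_width: 34.1
```

```bash
python3 trk.py im3.npz im4.npz
```

```text
grasp [456.7 -14.1 235.6] ag 0.29 Ft -6.51 wt [1.29 0.63 0.06]
grasp [456.7 -14.2 235.6] ag 0.29 Ft -6.79 wt [1.31 0.69 0.06]
t 15.35 a 0.439 r 141.9 yaw 0.492 z 389.1 Ft -6.7 Frad 1.06
1 0.459 [ 0.29 -0.17] -1.9
2 0.479 [ 0.42 -0.42] -0.7
3 0.499 [ 0.55 -0.67] 0.4
60 [242.9 183.3] shift [ 0.723 -1.049] dangle -0.0718 cc 0.99
85 [235.1 179.4] shift [ 0.268 -1.388] dangle -0.0551 cc 0.848
105 [229.  176.3] shift [ 1.524 -1.013] dangle -0.0525 cc 0.993
```

Backing off 0.054 rad let the handle follow back elastically, with the force falling from 12.3 to 6.7 N. So the ratchet coupling is springy, and the soft force rise is that coupling in series with the stop spring. I'll press back slightly further.

Emit:
apply_moves([
  [0.12,-0.24,0],
  [0.24,-0.48,0],
  [0.36,-0.72,0],
  [0.46,-0.92,0],
  [0.46,-0.92,0],
], fingers=[0.6,0.6,0.6,0.6,0.6], yaw=[0,0,0,0,0])

```text
clock: 15.85
position: [462.4, -43.3, 388.9]
ee_rot: [-0.242, 0.968, 0.071, 0.006]
contact_force: [-6.7, 10.9, 2.6]
gripper_width: 34.1
```

```bash
python3 trk.py im3.npz im5.npz
```

```text
grasp [459.  -21.4 235.5] ag 0.345 Ft -12.52 wt [2.67 1.57 0.16]
grasp [459.  -21.4 235.5] ag 0.345 Ft -11.37 wt [2.6  1.54 0.16]
t 15.95 a 0.498 r 142.9 yaw 0.494 z 388.9 Ft -11.56 Frad -0.35
1 0.518 [ 0.39 -0.1 ] 1.3
2 0.538 [ 0.54 -0.35] 2.5
3 0.558 [ 0.68 -0.59] 3.6
60 [242.9 183.3] shift [-0.06   0.045] dangle 0.0038 cc 0.999
85 [235.1 179.4] shift [0.06  0.076] dangle 0.0017 cc 0.996
105 [229.  176.3] shift [-0.086  0.083] dangle 0.0037 cc 0.996
```

Emit:
apply_moves([
  [0.2,-0.2,0],
  [0.32,-0.4,0],
  [0.42,-0.6,0],
  [0.42,-0.6,0],
], fingers=[0.6,0.6,0.6,0.6], yaw=[0.5,1.2,1.8,1.8])

```text
clock: 16.35
position: [464.8, -47.8, 388.6]
ee_rot: [-0.259, 0.963, 0.075, 0.004]
contact_force: [-6.8, 12.1, 3.0]
gripper_width: 34.2
```

```bash
python3 trk.py im5.npz im6.npz
```

```text
grasp [460.1 -25.1 235.3] ag 0.374 Ft -13.79 wt [2.92 1.71 0.16]
grasp [460.1 -25.1 235.4] ag 0.374 Ft -12.69 wt [2.87 1.59 0.16]
t 16.45 a 0.533 r 143.1 yaw 0.528 z 388.6 Ft -12.79 Frad 0.4
1 0.553 [ 0.41 -0.08] 1.4
2 0.573 [ 0.56 -0.32] 2.6
3 0.593 [ 0.72 -0.55] 3.7
60 [242.9 183.3] shift [-0.375  0.404] dangle 0.0301 cc 0.813
85 [235.1 179.4] shift [-0.242  0.745] dangle 0.0314 cc 0.994
105 [229.  176.3] shift [-0.9    0.604] dangle 0.0312 cc 0.994
```

Emit:
apply_moves([
  [-0.2,0.4,0],
  [-0.4,0.8,0],
  [-0.52,1.0,0],
  [-0.52,1.0,0],
], fingers=[0.6,0.6,0.6,0.6], yaw=[-1,-2,-3,-3])

```text
clock: 16.85
position: [458.9, -37.6, 388.6]
ee_rot: [-0.234, 0.969, 0.075, 0.006]
contact_force: [-1.9, 3.4, 0.5]
gripper_width: 33.9
```

```bash
python3 trk.py im6.npz im7.npz
```

```text
grasp [455.4 -14.7 235.4] ag 0.291 Ft -3.78 wt [0.63 0.48 0.1 ]
grasp [455.7 -14.8 235.4] ag 0.292 Ft -4.39 wt [0.65 0.6  0.12]
t 16.95 a 0.454 r 143.2 yaw 0.477 z 388.6 Ft -4.65 Frad -1.22
1 0.474 [ 0.42 -0.11] -0.2
2 0.494 [ 0.55 -0.36] 1.0
3 0.514 [ 0.68 -0.6 ] 2.1
60 [242.9 183.3] shift [ 1.012 -1.473] dangle -0.1007 cc 0.887
85 [235.1 179.4] shift [ 0.347 -2.209] dangle -0.0862 cc 0.889
105 [229.  176.3] shift [ 2.457 -1.694] dangle -0.0865 cc 0.888
```

Emit:
apply_moves([
  [-0.2,0.4,0],
  [-0.37,0.8,0],
  [-0.45,1.0,0],
  [-0.45,1.0,0],
], fingers=[0.6,0.6,0.6,0.6], yaw=[-1,-2,-3,-3])

```text
clock: 17.35
position: [454.8, -27.7, 388.9]
ee_rot: [-0.208, 0.975, 0.074, 0.009]
contact_force: [0.3, 0.1, -0.4]
gripper_width: 34.1
```

```bash
python3 trk.py im7.npz im8.npz
```

```text
grasp [452.7  -4.7 235.6] ag 0.216 Ft -0.02 wt [-0.29 -0.06  0.03]
grasp [452.6  -4.7 235.5] ag 0.216 Ft 0.98 wt [-0.3  -0.12 -0.02]
t 17.45 a 0.378 r 143.2 yaw 0.425 z 388.8 Ft 0.99 Frad -0.0
1 0.398 [ 0.41 -0.14] -1.5
2 0.418 [ 0.52 -0.4 ] -0.4
3 0.438 [ 0.63 -0.65] 0.7
60 [242.9 183.3] shift [ 0.404 -0.511] dangle -0.0363 cc 0.95
85 [235.1 179.4] shift [ 0.87  -0.551] dangle -0.0358 cc 0.993
105 [229.  176.3] shift [ 0.95  -0.687] dangle -0.0344 cc 0.988
```

```bash
cat > st.py <<'E'
from h import *
import sys
F=[];A=[]
for i in range(8):
    t=get_image('scene'); s=read_state(); q=s["position"]+R.from_quat(s["ee_rot"]).as_matrix()[:,2]*155; v=C0-q[:2]; a=np.arctan2(v[1],v[0]); A.append(a)
    F.append(np.r_[s["contact_force"][:2]@[np.sin(a),-np.cos(a)],np.hypot(*s["wrist_torque"][:2])])
F=np.array(F);print("static Ft",F[:,0].mean().round(2),"+-",(F[:,0].std()/8**.5).round(2),"wt",F[:,1].mean().round(3),"ag",np.mean(A).round(4),"first/last",F[[0,-1],0].round(2))
E
python3 st.py
```

```text
static Ft 0.13 +- 0.18 wt 0.316 ag 0.2161 first/last [-0.1  0.3]
```

Emit:
apply_moves([
  [0.15,-0.35,0],
  [0.3,-0.7,0],
  [0.45,-1.0,0],
  [0.6,-1.3,0],
  [0.75,-1.6,0],
  [0.9,-1.9,0],
  [1.0,-2.1,0],
], fingers=[0.6,0.6,0.6,0.6,0.6,0.6,0.6], yaw=[1,2,3,4,5,6,6])

```text
clock: 18.55
position: [463.8, -47.7, 388.3]
ee_rot: [-0.259, 0.963, 0.078, 0.003]
contact_force: [-6.7, 11.2, 5.1]
gripper_width: 33.9
```

```bash
python3 trk.py im6.npz im9.npz; python3 st.py
```

```text
grasp [458.4 -24.2 235.1] ag 0.363 Ft -12.88 wt [3.13 1.92 0.21]
grasp [458.4 -24.3 235.1] ag 0.364 Ft -12.29 wt [2.59 1.63 0.19]
t 18.65 a 0.529 r 143.9 yaw 0.53 z 388.3 Ft -12.46 Frad 0.02
1 0.549 [ 0.48 -0.04] 1.1
2 0.569 [ 0.63 -0.28] 2.3
3 0.589 [ 0.78 -0.51] 3.4
60 [242.9 183.3] shift [ 0.06  -0.177] dangle -0.0105 cc 0.986
85 [235.1 179.4] shift [-0.461 -0.444] dangle -0.0076 cc 0.786
105 [229.  176.3] shift [ 0.438 -0.234] dangle -0.0134 cc 0.896
static Ft -11.72 +- 0.21 wt 3.03 ag 0.3633 first/last [-12.21 -11.49]
```

Emit:
apply_moves([
  [0.2,-0.22,0],
  [0.34,-0.45,0],
  [0.46,-0.68,0],
  [0.46,-0.68,0],
], fingers=[0.6,0.6,0.6,0.6], yaw=[0.5,1.2,1.8,1.8])

```text
clock: 19.45
position: [467.1, -52.9, 388.0]
ee_rot: [-0.275, 0.958, 0.081, -0.0]
contact_force: [-6.2, 11.2, 5.0]
gripper_width: 34.4
```

```bash
python3 trk.py im6.npz im10.npz; python3 st.py
```

```text
grasp [460.1 -29.  235.1] ag 0.4 Ft -12.73 wt [3.1  1.99 0.2 ]
grasp [460.1 -29.  235. ] ag 0.4 Ft -13.83 wt [3.13 1.9  0.22]
t 19.55 a 0.572 r 143.9 yaw 0.562 z 388.0 Ft -14.09 Frad -0.32
1 0.592 [ 0.48 -0.02] 1.7
2 0.612 [ 0.64 -0.25] 2.9
3 0.632 [ 0.8  -0.48] 4.0
60 [242.9 183.3] shift [-0.321  0.369] dangle 0.027 cc 0.851
85 [235.1 179.4] shift [-0.39   0.582] dangle 0.0282 cc 0.996
105 [229.  176.3] shift [-1.038  0.659] dangle 0.0349 cc 0.927
static Ft -13.98 +- 0.13 wt 3.638 ag 0.3994 first/last [-14.45 -13.78]
```

A further 0.03 rad of handle adds about 1.3 N. The steady force is 14.0 N against about 8 N of free drag, so roughly 6 N into the stop (about 0.047 rad). That is firm but well under 0.08. Unloading and letting go.

Emit:
apply_moves([
  [-0.18,0.3,0],
  [-0.35,0.6,0],
  [-0.53,0.9,0],
  [-0.7,1.2,0],
  [-0.85,1.5,0],
  [-1.0,1.8,0],
  [-1.04,1.92,0],
  [-1.04,1.92,0],
], fingers=[0.6,0.6,0.6,0.6,0.6,0.6,0.6,0.6], yaw=[-1,-2,-3,-4,-5,-6,-6,-6])

```text
clock: 20.75
position: [456.7, -33.7, 388.0]
ee_rot: [-0.225, 0.971, 0.08, 0.004]
contact_force: [0.9, -0.1, 0.4]
gripper_width: 34.4
```

```bash
python3 trk.py im10.npz im11.npz; python3 st.py
```

```text
grasp [452.3  -9.3 235. ] ag 0.247 Ft 0.36 wt [-0.24  0.01 -0.04]
grasp [452.3  -9.3 235. ] ag 0.248 Ft -0.55 wt [-0.31 -0.03 -0.01]
t 20.85 a 0.421 r 143.9 yaw 0.458 z 388.0 Ft -0.39 Frad 0.98
1 0.441 [ 0.47 -0.1 ] -1.0
2 0.461 [ 0.59 -0.35] 0.2
3 0.481 [ 0.72 -0.6 ] 1.3
60 [242.9 183.3] shift [ 1.513 -2.054] dangle -0.143 cc 0.962
85 [235.1 179.4] shift [ 1.171 -2.804] dangle -0.1228 cc 0.969
105 [229.  176.3] shift [ 3.714 -2.157] dangle -0.1189 cc 0.968
static Ft -0.12 +- 0.19 wt 0.31 ag 0.2475 first/last [-0.43 -0.58]
```

Emit:
apply_moves([
  [0,0,0],
  [0,0,0],
  [0,0,0],
  [0,0,2],
  [0,0,5],
  [0,0,9],
  [0,0,12],
  [0,0,12],
], fingers=[0.4,0.2,0.2,0.2,0.2,0.2,0.2,0.2], yaw=[0,0,0,0,0,0,0,0])

```text
clock: 22.05
position: [456.9, -33.9, 512.9]
ee_rot: [-0.225, 0.971, 0.079, 0.009]
contact_force: [0.0, 0.1, 0.5]
gripper_width: 68.3
```

Emit:
apply_moves([
  [0,-5,0],
  [0,-10,0],
  [0,-15,0],
  [0,-20,0],
  [0,-20,0],
  [0,-20,0],
], fingers=[0.2,0.2,0.2,0.2,0.2,0.2], yaw=[0,0,0,0,0,0])

```text
clock: 22.65
position: [456.8, -235.1, 511.6]
ee_rot: [-0.223, 0.971, 0.08, 0.008]
contact_force: [0.5, 0.1, -0.8]
gripper_width: 68.2
```

```bash
python3 trk.py im11.npz im12.npz|tail -3; python3 - <<'E'
from h import *
s=read_state();print(s["position"],s["contact_force"])
a=get_image('scene')["color"];t=get_image('top')["color"]
c=lambda i,x,y:cv2.resize(i[y:y+100,x:x+100],(400,400),interpolation=cv2.INTER_CUBIC)
cv2.imwrite('pics/v9.png',np.vstack([np.hstack([c(a,200,130),c(t,215,140)]),]))
E
```

```text
60 [242.9 183.3] shift [-0.341 -0.051] dangle 0.0062 cc 0.948
85 [235.1 179.4] shift [-0.513 -0.093] dangle 0.006 cc 0.92
105 [229.  176.3] shift [0.001 0.077] dangle 0.0023 cc 0.984
[ 456.91717072 -233.44336649  512.39497946] [ 0.05400785  0.64987552 -0.30680178]
```

View pics/v9.png

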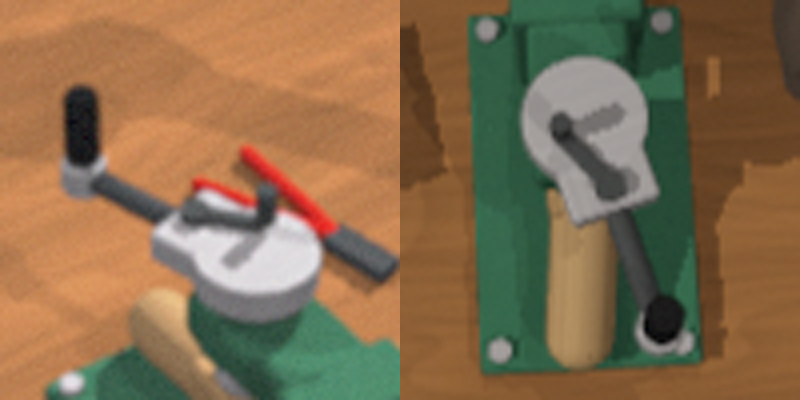

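The final view shows the handle where I released it and the nub at (560,125) well left of the handle line, so still set to loosen. The gripper is clear and reads no force. Handing in.

```bash
python3 -c "
from bench import *
print(job_done(), read_state()['clock'])"
```

```text
the job is handed in; nothing more can be done
the job is handed in; nothing more can be done
```

I flipped the lever to loosen, ratcheted the handle back clockwise to about -0.85 rad, and loosened the screw in one anticlockwise stroke until it pressed into the stop. Then I eased off, opened the jaws and lifted clear. The job went in at about 23 s of the allowed 67 s.

**Stop force:** the steady force at the grip was 14.0 N, against 7.5–9 N while the screw turned freely. That is about 6 N more, or roughly 0.047 rad into the stop (allowed 0.02–0.08). The highest reading was 14.5 N, below the 18 N or so that would mean overload.

**After letting go:** the contact force read about zero and the handle moved no more than 0.006 rad. The lever still stands on the loosening side. I never nudged anything around the press, but I did not measure the pliers and awl again at the end.

**Checks that disagreed:**
- **Force slope:** the force rose by only 40–50 N per rad of handle, not the stated 128. When I eased off, the handle sprang back 0.12 rad elastically. That fits a springy ratchet in series with the stop, but it explains only part of the difference. The 0.047 rad therefore rests on force, not on the angles.
- **Gripper tilt:** the gripper tilted by about 0.16 rad under load. The force still read zero once unloaded, so the tilt did not bias it.

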